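# Load filter cartridges into a sloping gravity magazine

### The arm

A 6-joint arm with a two-finger parallel gripper is mounted at the origin on a cart in front of the work surface, level with it; the furniture and walls round the work are solid. World frame = base frame: x ahead of the robot, y to its left, z up, the work surface at z = 0. Lengths are in m, angles in rad, forces in N, time in s.
With the tool pointing down it reaches from about 0.3 to 0.775 m from the base axis. Payload 14.6 kg.
Tool frame: the origin (TCP) lies at the very end of the fingers, on their centre line; the grasp point (between the pads) lies 19 mm behind it; z points along the fingers, y is the line along which they close (so a half turn about z gives the same grasp; the last joint's range is limited). The gripper opens to 94 mm and grips with 3 to 60 N. Pads are 16 mm wide; open, the fingers measure 119 mm over their backs; the gripper's body (75 mm by 177 mm) begins 78 mm behind the grasp point.
Start: joints at [-1.343, 0.3, 1.521, -0, 1.321, -0.067], TCP at [0.16, -0.526, 0.205] pointing down, gripper open.
Joint ranges: [-3.03, 3.03], [-0.79, 2.21], [0.23, 2.52], [-1.04, 4.18], [0, 3.07], [-2.55, 2.55]. Speed limits (rad/s): [2.22, 2.22, 2.57, 3.14, 3.14, 3.14].

### API

Orientations are given as [roll, pitch, yaw] about the fixed x, y, z axes, in that order (R = Rz(yaw) Ry(pitch) Rx(roll)).
In Python, from station import * gives the robot as it stands.
- The arm moves only by the tool jog_arm, never from a script. Its argument "rows" is a list of rows, each a list of 3 entries, a list of its own where there are three numbers: the shift along the tool's x, y, z in m, then the turn about the tool's z in degrees, then the finger opening in m, from 0 to 0.094. A call has 1 to 12 rows; each row shifts and turns the commanded pose from where the row before left it, along the tool's axes as they then stand; what a row does not reach is not made up. A row lasts 1/12 s, in which the tool goes at most 41.7 mm and 7.16 degrees, less where a joint would pass 70% of its speed; a pose out of reach is approached as far as the arm can. A call is refused whole if a number of a shift passes 0.0417 or a number of a turn 7.16, either way. A call with a gripper value outside its range is refused whole. The fingers move at their own pace and stop on an object; "squeeze" is the grip in N (left out, the last holds). Time passes only in rows, so rows that do not move let the fingers close. It gives the time, the measured TCP pose, the force, the opening and the grip force at its end, in the units of the state.
- get_obs(): the state, without advancing time (a new reading comes with each control period).
- camera(name): name is "scene" or "side" or "wrist"; returns a dict with "image" (420x560x3 uint8, red, green, blue), "range_z" (420x560 float32, m along the optical axis (not along the pixel's ray), 0 where there is no reading), "K" (3x3 intrinsics, pixels), "world_from_camera" (4x4, takes a point from camera to world coordinates); the wrist camera has in their place "T_tool_cam" (4x4, takes a point from camera to tool coordinates, whose origin is the TCP and whose axes are the flange's). Camera axes: x right, y up, looking along -z (the intrinsics and any distortion apply to the point x, -y, -z); pixel columns grow to the right and rows downward; lengths in m; the calibration is good to about 2 mm. A picture is of the moment at which its call begins: read the wrist's pose just before it.
- hand_in(): hands the job in; it is judged then, once.
Trained networks look in a picture, given as the dict that the camera call returned (one of the last four; its "shot" number tells which), for a name from the list of things; names that differ only in an ending like _2 or _b are one class to them, and where a whole thing is asked for, a point or a joint stands for the part that bears it (a point fixed in the world has none). Each returns a list of dicts, best first, with "p" (0 to 1); they miss things now and then, are a little off and sometimes report something else, mostly with a low value. They report only what shows in the picture. A call takes as long as a camera call. They do not tell look-alikes from the thing itself.
- search_frame(label, picture): "at" ([column, row] as shares, 0 to 1, of the picture: columns of its width, rows of its height, amid what is visible of it).
- spot_point(label, picture): "at" ([column, row] as shares, 0 to 1, of the picture: columns of its width, rows of its height: a listed point, or the origin of a listed thing).
The state is a dict: "time_s": time; "qpos": joint angles; "joint_vel": joint speeds; "tau": joint torques, N m; "ee_pos": TCP position; "eef_rot": TCP orientation; "force": force on the tool from outside, world axes, zero at the start; "moment": the same for the moment, N m; "grip_width": finger opening in m; "grip_force": force on a finger pad.
Only numpy, scipy, OpenCV 4.12 (cv2) and the standard library are available. Lean on these libraries where they do the work, as an engineer would, in place of code of your own. Each camera call takes 0.05 s, during which the arm holds its last target. There are 200 camera calls.

### The job

Get the cartridge feeder ready: first push its raised stop gate fully down, then lay all three filter cartridges from the foam tray, spout first, in the open trough at the top of the sloping clear tube, so that they slide down and queue end to end against the gate. In the tray each spout is tucked under a lip of the foam, so a cartridge only comes out cap end first. Leave the plain plug (shorter, without a spout) in the tray, and do not move or tip the beaker, jar, dropper bottle and weight that stand about.

Things in the scene. Friction and masses are not known exactly. Their poses are not given: they have to be found in the camera images.
- cartridge_a_mid (a point): white filter cartridge, 50 g, 56 mm long: flat cap end, round body 28 mm across and 40 mm long, 8 mm cone, round spout 12 mm across and 8 mm long. This point: on its axis, 28 mm from either end (the middle of the 28 mm body lies 8 mm from here towards the cap). x axis: from spout to cap. It starts lying level in a tray cut-out, spout towards the tray's -x
- cartridge_b_mid (a point): white filter cartridge, 50 g, 56 mm long: flat cap end, round body 28 mm across and 40 mm long, 8 mm cone, round spout 12 mm across and 8 mm long. This point: on its axis, 28 mm from either end (the middle of the 28 mm body lies 8 mm from here towards the cap). x axis: from spout to cap. It starts lying level in a tray cut-out, spout towards the tray's -x
- cartridge_c_mid (a point): white filter cartridge, 50 g, 56 mm long: flat cap end, round body 28 mm across and 40 mm long, 8 mm cone, round spout 12 mm across and 8 mm long. This point: on its axis, 28 mm from either end (the middle of the 28 mm body lies 8 mm from here towards the cap). x axis: from spout to cap. It starts lying level in a tray cut-out, spout towards the tray's -x
- plug_mid (a point): plain white blanking plug, 28 mm in diameter and only 38 mm long, flat at both ends, no spout, lying in the remaining cut-out of the tray; it stays there. This point lies on its axis, 28 mm from its cap end; x axis along it as for the cartridges
- tray: fixed dark foam tray, 98 (x) by 266 (y) by 38 mm high; origin: centre of its underside. Four cut-outs at y = -82.5, -27.5, 27.5, 82.5 mm, each 31 mm wide (y), from x = -29.5 to 29.5 mm, floor 10 mm up: a cartridge lies centred at x = 0, its axis 24 mm up, its body's top flush with the foam. Behind the caps (x > 29.5 mm) a foam step 18 mm high stops it sliding back
- finger_channel (a point): middle of the 32 mm wide finger channel that runs along the tray's y across all four cut-outs (tray x from -8 to 24 mm, floor 10 mm up), at the height of the cartridges' axes; beside each body there are 27 mm for a finger before the next body
- lip (a point): middle of the lower edge of the foam lip, 32 mm up at tray x = -22 mm; the lip lies on the -x side of here and covers the outer 6 mm of every spout, with 2 mm to spare above it. To free a cartridge turn it about its spout's tip until the cap is up 10 to 20 degrees, then draw it back towards the tray's +x, tilting further
- feed_tube: the feeder's fixed clear tube, 172 mm long, bore 31 mm, 37 mm outside, 45 mm at its flared mouth; smooth: cartridges slide down by themselves. Origin on the bore axis at the low end, 3 mm up the tube from the gate's face. x: up the tube, 30 degrees above level; y level; z square to the tube, upward. Three queued cartridges have their centres at about x = 25, 81, 137 mm
- trough (a point): on the bore axis in the middle of the open loading trough that goes on from the tube's mouth (from 40 mm below to 38 mm above here along the axis); axes as feed_tube. Its inside radius is 15.5 mm, as the bore, and its edges end 10 mm below the axis, so fingertips holding a cartridge by its sides may reach 8 mm below the cartridge's axis
- gate_knob (a point): centre of the flat top of the stop gate's black knob (22 mm in diameter), at the lower end of the tube; it moves along feed_tube's z axis with the gate
- gate (a joint): the stop gate's height in m: 0 fully down (bore blocked), 0.035 fully up. It slides along feed_tube's z axis against about 2.5 N of friction and stays where it is left
- beaker: 100 ml glass beaker, 54 mm in diameter, 69 mm high, near the feeder. A bystander, to be left standing where it is; origin at the centre of its foot
- jar: sample jar with screw lid, 52 mm in diameter, 71 mm high, beside the feeder. A bystander, to be left standing where it is; origin at the centre of its foot
- dropper: small brown dropper bottle, 34 mm in diameter, 102 mm high, beside the feeder. A bystander, to be left standing where it is; origin at the centre of its foot
- weight: calibration weight, 22 mm in diameter, 32 mm high, beside the tray. A bystander, to be left standing where it is; origin at the centre of its foot
Things that resemble listed ones, but are neither listed nor needed, are in the scene too. What is shaped like the part that bears cartridge_b_mid but purple or red is not meant.

How it is judged:
On the way, in this order (a step that is already met when the one before it is completed fails the run):
1. the stop gate is pushed fully down (within 3 mm) (value of joint gate below 0.003 m), for 0.2 s.
2. the first cartridge lies in the tube, spout down, against the gate (((x of cartridge_a_mid in the frame of feed_tube between 0.018 and 0.032 m and y of cartridge_a_mid in the frame of feed_tube between -0.005 and 0.005 m and z of cartridge_a_mid in the frame of feed_tube between -0.005 and 0.005 m and angle between cartridge_a_mid's own x axis and vertical below 1.3 rad) or (x of cartridge_b_mid in the frame of feed_tube between 0.018 and 0.032 m and y of cartridge_b_mid in the frame of feed_tube between -0.005 and 0.005 m and z of cartridge_b_mid in the frame of feed_tube between -0.005 and 0.005 m and angle between cartridge_b_mid's own x axis and vertical below 1.3 rad) or (x of cartridge_c_mid in the frame of feed_tube between 0.018 and 0.032 m and y of cartridge_c_mid in the frame of feed_tube between -0.005 and 0.005 m and z of cartridge_c_mid in the frame of feed_tube between -0.005 and 0.005 m and angle between cartridge_c_mid's own x axis and vertical below 1.3 rad))), for 0.2 s.
At the end, for the whole second after the job is handed in: Gate down within 3 mm; all three cartridges lie in the tube, spout towards the gate, end to end: centres within 5 mm of the bore axis and 18 to 142 mm up the tube from feed_tube's origin. Plug within 20 mm and bystanders within 30 mm of where they stood (value of joint gate below 0.003 m and x of cartridge_a_mid in the frame of feed_tube between 0.018 and 0.142 m and y of cartridge_a_mid in the frame of feed_tube between -0.005 and 0.005 m and z of cartridge_a_mid in the frame of feed_tube between -0.005 and 0.005 m and angle between each of cartridge_a_mid, cartridge_b_mid, cartridge_c_mid's own x axis and vertical below 1.3 rad and x of cartridge_b_mid in the frame of feed_tube between 0.018 and 0.142 m and y of cartridge_b_mid in the frame of feed_tube between -0.005 and 0.005 m and z of cartridge_b_mid in the frame of feed_tube between -0.005 and 0.005 m and x of cartridge_c_mid in the frame of feed_tube between 0.018 and 0.142 m and y of cartridge_c_mid in the frame of feed_tube between -0.005 and 0.005 m and z of cartridge_c_mid in the frame of feed_tube between -0.005 and 0.005 m); the robot touches nothing.
It fails at once if the plug is moved by more than 20 mm (distance of plug_mid from where it was at the start of the episode above 0.02 m).
It fails at once if the beaker is moved by more than 30 mm or tipped over (distance of beaker from where it was at the start of the episode above 0.03 m or angle between beaker's own z axis and vertical above 0.5 rad).
It fails at once if the jar is moved by more than 30 mm or tipped over (distance of jar from where it was at the start of the episode above 0.03 m or angle between jar's own z axis and vertical above 0.5 rad).
It fails at once if the dropper is moved by more than 30 mm or tipped over (distance of dropper from where it was at the start of the episode above 0.03 m or angle between dropper's own z axis and vertical above 0.5 rad).
It fails at once if the weight is moved by more than 30 mm or tipped over (distance of weight from where it was at the start of the episode above 0.03 m or angle between weight's own z axis and vertical above 0.5 rad).
It also fails if it takes over 72 s, if anything falls off the work surface, if the arm or the gripper's body presses on something with over 40 N, if the wrist force passes 120 N, or if a joint passes its speed limit or range.

## Working session

There is one attempt and no reset: what is moved stays moved. The work goes in short steps, Python scripts to look and compute and a tool call to move; the robot and the scene stay as the last step left them, time stands still between calls to the robot, and variables do not carry over. Pictures are saved under pics/ and viewed, at most 10 in all, crops included, and the job is handed in when it is done.

Besides the shell and the picture viewer there is one more tool, called after "Emit:" by a JSON object that holds its "fn" and its "kwargs". jog_arm: Moves the arm, as the interface text tells. Its arguments: {"type":"object","properties":{"rows":{"type":"array","items":{"type":"array"}},"squeeze":{"type":"number"}},"required":["rows"]}

```bash
mkdir -p pics
cat > h.py <<'E'
from station import *
import numpy as np, cv2
from scipy.spatial.transform import Rotation as R
def T_tool(o):
    T=np.eye(4);T[:3,:3]=R.from_euler('xyz',o['eef_rot']).as_matrix();T[:3,3]=o['ee_pos'];return T
def shot(n):
    o=get_obs();p=camera(n)
    p['W']=p['world_from_camera'] if 'world_from_camera' in p else T_tool(o)@p['T_tool_cam']
    return p
def ray(p,u,v):
    K=np.array(p['K']);d=np.array([(u-K[0,2])/K[0,0],-(v-K[1,2])/K[1,1],-1.]);return p['W'][:3,:3]@d,p['W'][:3,3]
def world(p,u,v,r=None):
    if r is None:
        w=p['range_z'][int(v)-1:int(v)+2,int(u)-1:int(u)+2];w=w[w>0];r=np.median(w) if w.size else np.nan
    d,c=ray(p,u,v);return c+d*r
def atz(p,u,v,z):
    d,c=ray(p,u,v);return c+d*(z-c[2])/d[2]
E
python3 - <<'E'
from h import *
np.set_printoptions(precision=3,suppress=True)
o=get_obs();print(o)
for n in ['scene','side']:
    p=shot(n);print(n,[k for k in p],np.array(p['K']).tolist(),p['W'])
    im=cv2.cvtColor(p['image'],cv2.COLOR_RGB2BGR);cv2.imwrite(f'pics/{n}0.png',im)
    for l in ['cartridge_a_mid','plug_mid','tray','lip','finger_channel','feed_tube','trough','gate_knob','beaker','jar','dropper','weight']:
        for d in spot_point(l,p)[:4]:
            u,v=d['at'][0]*560,d['at'][1]*420
            if d['p']>.3 and 1<u<558 and 1<v<418: print(l,round(d['p'],2),round(u),round(v),world(p,u,v))
E
```

```text
{'time_s': 0.0, 'qpos': array([-1.343,  0.3  ,  1.522,  0.   ,  1.321, -0.067]), 'joint_vel': array([-0.   , -0.001, -0.001,  0.001,  0.   ,  0.001]), 'tau': array([  0.003, -53.18 , -35.273,   0.071,   0.024,  -0.   ]), 'ee_pos': array([ 0.16 , -0.526,  0.205]), 'eef_rot': array([-3.14 , -0.   ,  0.295]), 'force': array([-0.608,  0.275, -0.036]), 'moment': array([-0.065,  0.038,  0.046]), 'grip_force': 0.0, 'grip_width': 0.09406434987126636}
scene ['image', 'range_z', 'K', 'world_from_camera', 'shot', 'W'] [[400.4481179410427, 0.0, 274.93417725657685], [0.0, 400.4481179410427, 217.3153008170464], [0.0, 0.0, 1.0]] [[-0.437  0.674 -0.596 -0.124]
 [-0.899 -0.322  0.297  0.272]
 [ 0.008  0.666  0.746  0.936]
 [ 0.     0.     0.     1.   ]]
plug_mid 0.47 310 212 [ 0.568 -0.191  0.038]
lip 0.97 314 226 [0.203 0.042 0.473]
feed_tube 0.89 209 282 [0.398 0.181 0.135]
trough 0.89 202 201 [0.634 0.114 0.16 ]
gate_knob 0.62 206 284 [0.398 0.188 0.134]
beaker 0.61 243 261 [0.488 0.062 0.035]
jar 0.9 181 263 [0.568 0.218 0.018]
dropper 0.78 178 291 [0.476 0.25  0.032]
side ['image', 'range_z', 'K
[... 217 characters left out ...]
6  0.819  0.574  0.73 ]
 [ 0.     0.     0.     1.   ]]
cartridge_a_mid 0.77 286 278 [ 0.524 -0.197  0.026]
plug_mid 0.77 313 278 [ 0.588 -0.209  0.034]
tray 0.91 277 286 [ 0.503 -0.232  0.037]
lip 0.85 280 270 [ 0.511 -0.181  0.037]
finger_channel 0.72 280 281 [ 0.51  -0.196  0.015]
feed_tube 0.81 252 187 [0.435 0.155 0.067]
trough 0.75 314 164 [ 0.657  0.416 -0.005]
gate_knob 0.45 239 162 [ 0.378  0.448 -0.003]
beaker 0.56 281 222 [0.52  0.029 0.026]
jar 0.8 305 192 [0.602 0.193 0.017]
jar 0.69 261 312 [ 0.463 -0.293  0.021]
dropper 0.53 266 191 [0.478 0.149 0.054]
dropper 0.49 301 192 [0.586 0.132 0.057]
weight 0.66 273 279 [ 0.492 -0.207  0.033]
weight 0.58 263 315 [ 0.468 -0.295  0.011]
```

View pics/scene0.png

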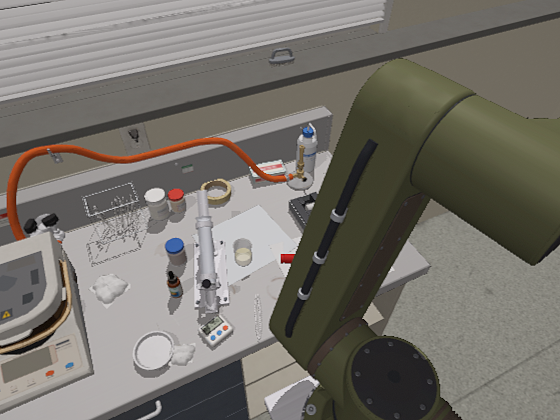

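View pics/side0.png

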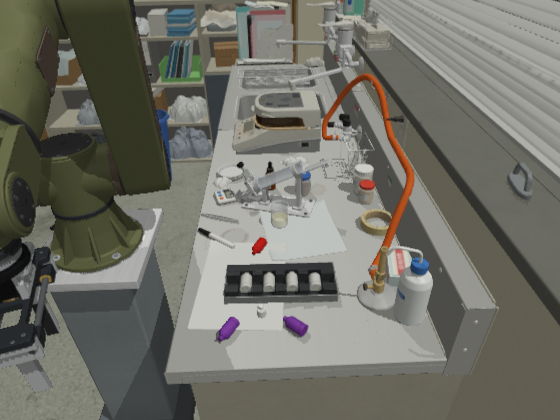

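```bash
cat >> h.py <<'E'
def plan(*wps,start=None):
    """wps: (xyz, yaw_deg, rows, opening); prints rounded tool-frame rows, 12 per call"""
    o=get_obs();p=np.array(o['ee_pos']);y=np.degrees(R.from_euler('xyz',o['eef_rot']).as_matrix());
    M=R.from_euler('xyz',o['eef_rot']).as_matrix();yaw=np.degrees(np.arctan2(M[1,0],M[0,0]))
    if start: p,yaw=np.array(start[0],float),start[1]
    rows=[]
    for q,ty,n,op in wps:
        p0=p.copy();y0=yaw;dy=(ty-y0+180)%360-180;q=np.array(q,float)
        for i in range(1,n+1):
            g=p0+(q-p0)*i/n;c=np.cos(np.radians(yaw));s=np.sin(np.radians(yaw));d=g-p
            t=np.round([c*d[0]+s*d[1],s*d[0]-c*d[1],-d[2]],3 if n>1 else 4)
            a=round(-((y0+dy*i/n)-yaw),1)
            if abs(t).max()>.0417 or abs(a)>7.16: print('!!',t,a)
            p=p+np.array([c*t[0]+s*t[1],s*t[0]-c*t[1],-t[2]]);yaw-=a
            rows.append([[float(x) for x in t],float(a),op])
    for i in range(0,len(rows),12): print(str(rows[i:i+12]).replace(' ',''))
    print('end',p.round(4),round(yaw,1),'n',len(rows))
E
python3 - <<'E'
from h import *
p=shot('wrist');print(p['T_tool_cam'])
plan(([.5,-.27,.33],90,12,.094))
E
```

```text
[[-7.42626434e-05  9.70555549e-01  2.40877396e-01  6.98831796e-02]
 [ 9.99999664e-01  2.68589975e-04 -7.73916006e-04  1.74529822e-04]
 [-8.15825729e-04  2.40877258e-01 -9.70555244e-01 -1.79758673e-01]
 [ 0.00000000e+00  0.00000000e+00  0.00000000e+00  1.00000000e+00]]
[[[0.033,-0.012,-0.01],-6.1,0.094],[[0.035,-0.009,-0.011],-6.1,0.094],[[0.035,-0.005,-0.01],-6.1,0.094],[[0.035,-0.001,-0.011],-6.1,0.094],[[0.036,0.003,-0.01],-6.1,0.094],[[0.035,0.006,-0.01],-6.1,0.094],[[0.034,0.01,-0.011],-6.0,0.094],[[0.032,0.014,-0.01],-6.1,0.094],[[0.032,0.017,-0.01],-6.1,0.094],[[0.029,0.02,-0.011],-6.1,0.094],[[0.027,0.023,-0.01],-6.1,0.094],[[0.024,0.026,-0.011],-6.1,0.094]]
end [ 0.4999 -0.2698  0.3304] 90.0 n 12
```

Emit:
{"fn": "jog_arm", "kwargs": {"rows": [[[0.033,-0.012,-0.01],-6.1,0.094],[[0.035,-0.009,-0.011],-6.1,0.094],[[0.035,-0.005,-0.01],-6.1,0.094],[[0.035,-0.001,-0.011],-6.1,0.094],[[0.036,0.003,-0.01],-6.1,0.094],[[0.035,0.006,-0.01],-6.1,0.094],[[0.034,0.01,-0.011],-6.0,0.094],[[0.032,0.014,-0.01],-6.1,0.094],[[0.032,0.017,-0.01],-6.1,0.094],[[0.029,0.02,-0.011],-6.1,0.094],[[0.027,0.023,-0.01],-6.1,0.094],[[0.024,0.026,-0.011],-6.1,0.094]]}}

```text
time_s: 2.35
ee_pos: [0.501, -0.2684, 0.331]
eef_rot: [3.141, 0.0, 1.576]
force: [-0.6, 0.0, 0.5]
grip_width: 0.0941
grip_force: 0.0
```

```bash
cat > look.py <<'E'
from h import *
import sys,pickle
np.set_printoptions(precision=3,suppress=True)
o=get_obs();p=shot('wrist');print(o['time_s'],o['ee_pos'],o['eef_rot'])
n=sys.argv[1];cv2.imwrite(f'pics/{n}.png',cv2.cvtColor(p['image'],cv2.COLOR_RGB2BGR))
for l in sys.argv[2:]:
    for d in spot_point(l,p)[:5]:
        u,v=d['at'][0]*560,d['at'][1]*420
        if d['p']>.2 and 1<u<558 and 1<v<418: print(l,round(d['p'],2),round(u),round(v),world(p,u,v))
pickle.dump({k:v for k,v in p.items()},open(f'{n}.pkl','wb'))
E
python3 look.py w1 cartridge_a_mid plug_mid tray lip weight
```

```text
2.35 [ 0.501 -0.268  0.331] [3.141 0.    1.576]
cartridge_a_mid 0.59 300 137 [ 0.536 -0.203  0.038]
plug_mid 0.75 336 137 [ 0.59  -0.203  0.038]
lip 0.7 284 121 [ 0.511 -0.18   0.038]
weight 0.71 253 185 [ 0.463 -0.279  0.023]
```

View pics/w1.png

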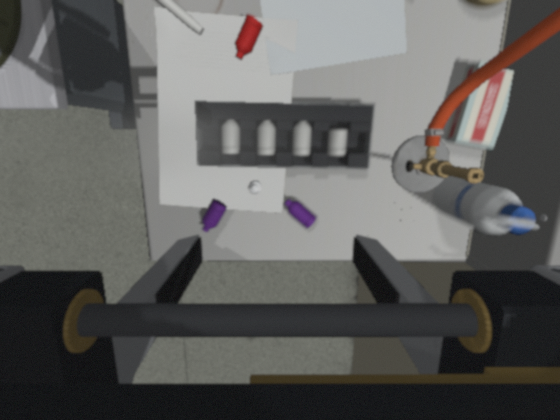

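Run:
```python
from h import *
import pickle
p=pickle.load(open('w1.pkl','rb'))
im=cv2.cvtColor(p['image'],cv2.COLOR_RGB2GRAY)
z=p['range_z'];P=np.zeros(z.shape+(3,))
vv,uu=np.mgrid[:420,:560];K=np.array(p['K'])
C=np.stack([(uu-K[0,2])/K[0,0],-(vv-K[1,2])/K[1,1],-np.ones_like(z)],-1)*z[...,None]
W=C@p['W'][:3,:3].T+p['W'][:3,3]
m=(im<75)&(uu>185)&(uu<385)&(vv>90)&(vv<180)&(W[...,2]>.005)&(W[...,2]<.06)
m=cv2.morphologyEx(m.astype(np.uint8),cv2.MORPH_OPEN,np.ones((5,5)))
top=(m>0)&(W[...,2]>.032)
# footprint of all tray-height pixels incl. cartridges
f=(uu>185)&(uu<385)&(vv>90)&(vv<180)&(W[...,2]>.031)&(W[...,2]<.05)
r=cv2.minAreaRect((W[f][:,:2]*1000).astype(np.float32));print('rect z>31',r,np.median(W[f][:,2]))
print(cv2.boxPoints(r))
# white blobs
w=((im>110)&(uu>200)&(uu<365)&(vv>112)&(vv<162)).astype(np.uint8)
n,l,s,c=cv2.connectedComponentsWithStats(w)
for i in range(1,n):
    if s[i,4]>100: 
        k=l==i;print(s[i],c[i],cv2.minAreaRect((W[k][:,:2]*1000).astype(np.float32)),W[k].mean(0).round(3))
print(K[0])
plan(([.62,.12,.36],164,14,.0),)
```

```text
rect z>31 ((510.9111328125, -200.42245483398438), (95.09123229980469, 266.38043212890625), 89.0218276977539) 0.037936086158936955
[[ 376.92865 -245.68738]
 [ 643.27026 -250.2349 ]
 [ 644.8936  -155.15753]
 [ 378.552   -150.61002]]
[223 120  16  34 503] [230.46719682 137.3359841 ] ((459.8219909667969, -204.57345581054688), (49.18375778198242, 82.11222839355469), 87.86366271972656) [ 0.431 -0.204  0.037]
[259 120  16  35 491] [266.56211813 138.42566191] ((487.3345031738281, -204.08621215820312), (49.97032165527344, 27.454639434814453), 89.40379333496094) [ 0.485 -0.206  0.036]
[295 121  16  35 470] [302.54255319 139.05744681] ((534.5717163085938, -209.30178833007812), (51.072235107421875, 47.91791915893555), 26.007051467895508) [ 0.54  -0.206  0.036]
[331 129  16  27 369] [338.49322493 142.27371274] ((597.2868041992188, -210.42869567871094), (38.995025634765625, 28.11541748046875), 89.98751831054688) [ 0.595 -0.211  0.035]
[305.49148856   0.         277.01561591]
[[[0.028,0.009,-0.002],-5.3,0.0],[[0.027,0.011,-0.002],-5.3,0.0],[[0.026,0.013,-0.002],-5.3,0.0],[[0.024,0.016,-0.003],-5.3,0.0],[[0.023,0.018,-0.002],-5.3,0.0],[[0.021,0.02,-0.002],-5.3,0.0],[[0.02,0.022,-0.002],-5.3,0.0],[[0.017,0.024,-0.002],-5.3,0.0],[[0.014,0.025,-0.002],-5.3,0.0],[[0.013,0.027,-0.002],-5.2,0.0],[[0.01,0.027,-0.003],-5.3,0.0],[[0.007,0.028,-0.002],-5.3,0.0]]
[[[0.005,0.029,-0.002],-5.3,0.0],[[0.002,0.029,-0.002],-5.3,0.0]]
end [0.6201 0.1198 0.36  ] 164.0 n 14
```

Emit:
{"fn": "jog_arm", "kwargs": {"rows": [[[0.028,0.009,-0.002],-5.3,0.0],[[0.027,0.011,-0.002],-5.3,0.0],[[0.026,0.013,-0.002],-5.3,0.0],[[0.024,0.016,-0.003],-5.3,0.0],[[0.023,0.018,-0.002],-5.3,0.0],[[0.021,0.02,-0.002],-5.3,0.0],[[0.02,0.022,-0.002],-5.3,0.0],[[0.017,0.024,-0.002],-5.3,0.0],[[0.014,0.025,-0.002],-5.3,0.0],[[0.013,0.027,-0.002],-5.2,0.0],[[0.01,0.027,-0.003],-5.3,0.0],[[0.007,0.028,-0.002],-5.3,0.0]]}}

```text
time_s: 3.65
ee_pos: [0.6029, 0.0647, 0.3566]
eef_rot: [-3.142, 0.0, 2.681]
force: [-0.3, -1.1, 0.2]
grip_width: 0.0175
grip_force: 0.0
```

Emit:
{"fn": "jog_arm", "kwargs": {"rows": [[[0.005,0.029,-0.002],-5.3,0.0],[[0.002,0.029,-0.002],-5.3,0.0],[[0,0,0],0,0]]}}

```text
time_s: 3.9
ee_pos: [0.6205, 0.1234, 0.3597]
eef_rot: [3.141, -0.001, 2.871]
force: [0.5, -0.3, -0.6]
grip_width: 0.0002
grip_force: 0.0
```

```bash
python3 look.py w2 feed_tube trough gate_knob beaker jar dropper
```

```text
3.9 [0.62  0.123 0.36 ] [ 3.141 -0.001  2.871]
feed_tube 0.76 278 55 [0.455 0.171 0.09 ]
trough 0.82 274 190 [0.62  0.119 0.151]
beaker 0.68 223 125 [0.517 0.062 0.029]
jar 0.56 325 150 [0.595 0.205 0.072]
jar 0.4 67 148 [ 0.483 -0.19   0.039]
jar 0.25 220 123 [0.512 0.059 0.03 ]
dropper 0.66 332 81 [0.501 0.242 0.048]
dropper 0.37 277 56 [0.456 0.169 0.09 ]
```

View pics/w2.png

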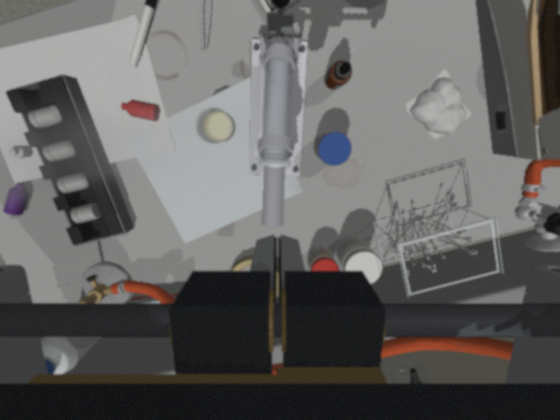

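Run:
```python
from h import *
import pickle
np.set_printoptions(precision=4,suppress=True)
p=pickle.load(open('w2.pkl','rb'))
z=p['range_z'];vv,uu=np.mgrid[:420,:560];K=np.array(p['K'])
C=np.stack([(uu-K[0,2])/K[0,0],-(vv-K[1,2])/K[1,1],-np.ones_like(z)],-1)*z[...,None]
W=C@p['W'][:3,:3].T+p['W'][:3,3]
for v in list(range(0,232,8)):
    s=W[v,225:320];m=(s[:,2]>.045)
    i=np.argmax(s[:,2]);q=s[m]
    if m.sum(): 
        us=np.arange(225,320)[m];mid=int((us.min()+us.max())/2);print(v,'max',i+225,s[i],'u',us.min(),us.max(),'mid',W[v,mid], p['image'][v,i+225])
    else: print(v,'none')
```

```text
0 max 284 [0.4109 0.1897 0.139 ] u 273 290 mid [0.4092 0.1866 0.1368] [21 19 21]
8 max 283 [0.4123 0.1885 0.1209] u 278 284 mid [0.4116 0.1862 0.1205] [52 52 51]
16 max 293 [0.4212 0.1991 0.112 ] u 267 294 mid [0.416  0.1838 0.1095] [73 74 72]
24 max 282 [0.5542 0.1418 0.5396] u 261 293 mid [0.4203 0.1787 0.0984] [56 57 56]
32 max 274 [0.4269 0.1727 0.0936] u 259 301 mid [0.4277 0.1807 0.0891] [87 87 89]
40 max 310 [0.5542 0.1418 0.5396] u 261 310 mid [0.4242 0.19   0.0321] [90 90 88]
48 max 277 [0.4459 0.1716 0.0914] u 261 298 mid [0.4461 0.1743 0.0895] [139 140 141]
56 max 284 [0.4578 0.178  0.0912] u 260 298 mid [0.4556 0.1717 0.0895] [139 139 142]
64 max 283 [0.5542 0.1418 0.5396] u 263 294 mid [0.4662 0.1673 0.0965] [137 141 147]
72 max 277 [0.4768 0.163  0.1042] u 266 292 mid [0.4774 0.1656 0.1034] [143 148 153]
80 max 278 [0.4876 0.1613 0.1102] u 265 291 mid [0.4876 0.1613 0.1102] [145 148 153]
88 max 277 [0.4975 0.1572 0.1164] u 265 291 mid [0.4978 0.1585 0.1156] [145 149 155]
96 max 301 [0.5542 0.1418 0.5396] u 264 301 mid [0.5092 0.1607 0.1206] [128 128 130]
104 max 278 [0.
[... 660 characters left out ...]
158 159 164]
168 max 266 [0.5909 0.1165 0.1414] u 265 286 mid [0.5947 0.1275 0.1345] [124 125 128]
176 max 294 [0.5542 0.1418 0.5396] u 264 294 mid [0.6054 0.13   0.1419] [166 169 170]
184 max 265 [0.6091 0.1103 0.1523] u 264 284 mid [0.613  0.1211 0.1469] [125 125 129]
192 max 264 [0.6177 0.1068 0.1585] u 263 284 mid [0.6222 0.1172 0.1506] [123 123 126]
200 max 264 [0.6266 0.1044 0.1639] u 263 284 mid [0.6309 0.1149 0.1578] [123 124 126]
208 max 263 [0.6353 0.1008 0.1682] u 263 284 mid [0.6397 0.1125 0.1635] [129 131 133]
216 max 262 [0.6436 0.0973 0.1735] u 262 283 mid [0.6484 0.1088 0.1676] [123 124 125]
224 max 263 [0.6522 0.0964 0.1795] u 262 283 mid [0.6571 0.1064 0.1727] [128 128 131]
```

Run:
```python
from h import *
plan(([.384,.193,.20],162.5,9,0),([.3806,.1949,.1634],162.5,3,0))
```

```text
[[[0.027,0.001,0.018],0.2,0],[[0.028,0.0,0.018],0.1,0],[[0.027,0.001,0.018],0.2,0],[[0.028,-0.0,0.017],0.1,0],[[0.027,0.0,0.018],0.2,0],[[0.028,0.001,0.018],0.2,0],[[0.027,-0.0,0.018],0.1,0],[[0.028,-0.0,0.018],0.2,0],[[0.027,-0.0,0.018],0.2,0],[[0.001,0.0,0.012],-0.0,0],[[0.002,0.0,0.012],-0.0,0],[[0.001,0.001,0.012],-0.0,0]]
end [0.3807 0.1953 0.1637] 162.5 n 12
```

Emit:
{"fn": "jog_arm", "kwargs": {"rows": [[[0.027,0.001,0.018],0.2,0],[[0.028,0.0,0.018],0.1,0],[[0.027,0.001,0.018],0.2,0],[[0.028,0,0.017],0.1,0],[[0.027,0.0,0.018],0.2,0],[[0.028,0.001,0.018],0.2,0],[[0.027,0,0.018],0.1,0],[[0.028,0,0.018],0.2,0],[[0.027,0,0.018],0.2,0],[[0.001,0.0,0.012],0,0],[[0.002,0.0,0.012],0,0],[[0.001,0.001,0.012],0,0]]}}

```text
time_s: 5.25
ee_pos: [0.3802, 0.1957, 0.1633]
eef_rot: [3.141, 0.001, 2.837]
force: [1.3, 0.5, -0.1]
grip_width: 0.0004
grip_force: 0.0
```

Run:
```python
from h import *
o=get_obs();print(o['time_s'],o['ee_pos'],o['force'])
out=[]
p=shot('side');a=p['image'][110:235,190:350];out.append(cv2.resize(a,None,fx=3,fy=3,interpolation=2))
q=shot('wrist');b=q['image'][60:300,140:420];out.append(cv2.resize(b,(0,0),fx=1,fy=1))
H=max(x.shape[0] for x in out);out=[np.pad(x,((0,H-x.shape[0]),(0,0),(0,0))) for x in out]
cv2.imwrite('pics/g1.png',cv2.cvtColor(np.hstack(out),cv2.COLOR_RGB2BGR))
for v in range(130,200,4):
    pass
for d in spot_point('gate_knob',p)[:2]+search_frame('gate_knob',p)[:2]: print(d,world(p,d['at'][0]*560,d['at'][1]*420))
for d in spot_point('gate_knob',q)[:2]+search_frame('gate_knob',q)[:2]: print(d,world(q,d['at'][0]*560,d['at'][1]*420))
```

```text
5.25 [0.38024153 0.19566371 0.1633001 ] [ 1.29791714  0.46009068 -0.09036091]
{'at': [0.4229, 0.3883], 'p': 0.67} [ 3.69930007e-01  4.33426307e-01 -4.12095564e-04]
{'at': [0.4387, 0.4081], 'p': 0.43} [0.41851639 0.18549941 0.10511107]
```

View pics/g1.png

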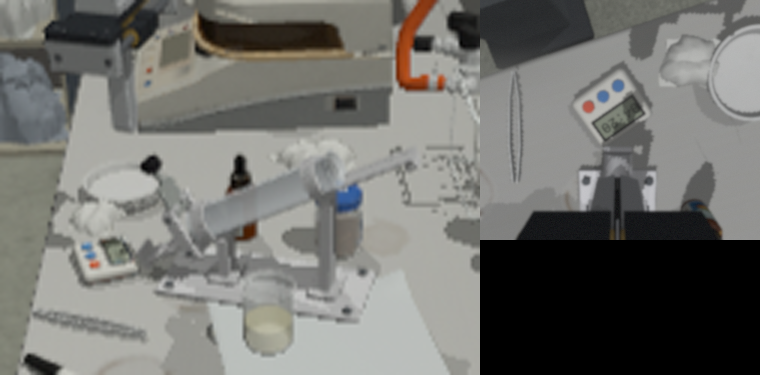

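Run:
```python
from h import *
p=shot('side');K=np.array(p['K'])
def proj(w):
    c=np.linalg.inv(p['W'])@np.append(w,1);return K[0,2]-K[0,0]*c[0]/c[2]*1, K[1,2]+K[1,1]*c[1]/c[2]
print('tcp',proj(get_obs()['ee_pos']))
zh=np.array([-.477,.150,.866]);b=np.array([.4425,.1755,.0595])
for s in [.05,.06,.07,.08,.09,.1,.11]: print(s,b+s*zh,proj(b+s*zh))
im=p['image'];print(im[158:172,232:248].sum(2))
print(p['range_z'][158:172,232:248].round(2))
```

```text
tcp (np.float64(231.991109076077), np.float64(152.95842241830925))
0.05 [0.41865 0.183   0.1028 ] (np.float64(245.736914649859), np.float64(172.46422374120363))
0.06 [0.41388 0.1845  0.11146] (np.float64(244.00389000415447), np.float64(169.80909340433743))
0.07 [0.40911 0.186   0.12012] (np.float64(242.26015346031585), np.float64(167.13755159532525))
0.08 [0.40434 0.1875  0.12878] (np.float64(240.50560539441483), np.float64(164.4494456824575))
0.09 [0.39957 0.189   0.13744] (np.float64(238.74014494330387), np.float64(161.74462113544337))
0.1 [0.3948 0.1905 0.1461] (np.float64(236.96366998528833), np.float64(159.0229214957982))
0.11 [0.39003 0.192   0.15476] (np.float64(235.17607712043468), np.float64(156.284188346675))
[[508 505 506 508 507 507 504 505 506 507 507 508 509 507 506 505]
 [508 505 506 508 508 507 507 507 507 507 506 509 506 507 506 507]
 [507 507 510 508 509 507 507 506 504 483 506 507 506 506 506 506]
 [507 508 510 509 509 508 501 455 427 370 455 507 506 507 508 507]
 [513 513 510 509 507 501 438 242  69 100 255 468 508 506 506 508]
 [514 512 510 510 507 424 240  64  9
[... 1054 characters left out ...]
.52 1.52
  1.51 1.51]
 [1.47 1.47 1.46 1.47 1.47 1.23 1.23 1.23 1.23 1.23 1.23 1.23 1.51 1.51
  1.51 1.51]
 [1.47 1.47 1.47 1.47 1.46 1.23 1.23 1.23 1.23 1.23 1.22 1.23 1.5  1.5
  1.5  1.5 ]
 [1.47 1.46 1.47 1.47 1.47 1.23 1.23 1.23 1.23 1.23 1.23 1.24 1.5  1.5
  1.5  1.5 ]
 [1.47 1.47 1.46 1.46 1.47 1.47 1.23 1.22 1.24 1.23 1.23 1.24 1.49 1.49
  1.49 1.49]
 [1.46 1.46 1.45 1.46 1.46 1.46 1.46 1.23 1.24 1.24 1.24 1.24 1.44 1.48
  1.25 1.48]
 [1.46 1.45 1.46 1.45 1.45 1.45 1.46 1.45 1.46 1.45 1.24 1.24 1.24 1.26
  1.26 1.48]
 [1.44 1.45 1.44 1.45 1.45 1.45 1.45 1.45 1.44 1.45 1.24 1.24 1.24 1.24
  1.26 1.26]
 [1.45 1.44 1.44 1.44 1.45 1.44 1.44 1.44 1.44 1.44 1.44 1.24 1.24 1.25
  1.25 1.26]]
```

Emit:
{"fn": "jog_arm", "kwargs": {"rows": [[[-0.003,0,0.0052],0,0],[[-0.003,0,0.0052],0,0],[[-0.003,0,0.0052],0,0],[[-0.003,0,0.0052],0,0],[[-0.003,0,0.0052],0,0],[[-0.003,0,0.0052],0,0],[[-0.003,0,0.0052],0,0],[[-0.003,0,0.0052],0,0],[[-0.003,0,0.0052],0,0]]}}

```text
time_s: 6.35
ee_pos: [0.4066, 0.1879, 0.1161]
eef_rot: [-3.141, -0.0, 2.838]
force: [-1.2, 0.9, 2.2]
grip_width: 0.0004
grip_force: 1.1
```

Emit:
{"fn": "jog_arm", "kwargs": {"rows": [[[-0.001,0,0.0017],0,0],[[-0.001,0,0.0017],0,0],[[-0.001,0,0.0017],0,0]]}}

```text
time_s: 6.6
ee_pos: [0.4093, 0.1871, 0.1114]
eef_rot: [-3.142, -0.0, 2.838]
force: [-1.3, 0.4, 2.1]
grip_width: 0.0005
grip_force: 1.1
```

Emit:
{"fn": "jog_arm", "kwargs": {"rows": [[[-0.001,0,0.0017],0,0],[[-0.001,0,0.0017],0,0],[[0,0,0],0,0]]}}

```text
time_s: 6.85
ee_pos: [0.4111, 0.1864, 0.1079]
eef_rot: [-3.141, -0.0, 2.838]
force: [-0.9, 0.3, 1.3]
grip_width: 0.0008
grip_force: 0.6
```

Emit:
{"fn": "jog_arm", "kwargs": {"rows": [[[-0.001,0,0.0017],0,0],[[0,0,0],0,0]]}}

```text
time_s: 7.02
ee_pos: [0.412, 0.1862, 0.1064]
eef_rot: [3.142, -0.0, 2.838]
force: [-3.4, -0.3, 3.4]
grip_width: 0.0005
grip_force: 2.5
```

Emit:
{"fn": "jog_arm", "kwargs": {"rows": [[[-0.001,0,0.0017],0,0],[[0,0,0],0,0]]}}

```text
time_s: 7.18
ee_pos: [0.4126, 0.1862, 0.1057]
eef_rot: [3.141, -0.001, 2.838]
force: [-13.8, -0.3, 19.5]
grip_width: 0.0003
grip_force: 11.9
```

Run:
```python
from h import *
plan(([.392,.192,.145],162.5,2,0),([.395,.15,.2],155,2,.044),([.4297,-.2126,.15],89,12,.044),([.4297,-.2126,.10],89,2,.044))
```

```text
[[[0.011,-0.0,-0.02],0.0,0],[[0.01,-0.001,-0.019],0.1,0],[[-0.008,-0.019,-0.028],3.7,0.044],[[-0.008,-0.019,-0.027],3.8,0.044],[[-0.015,-0.026,0.004],5.5,0.044],[[-0.018,-0.025,0.004],5.5,0.044],[[-0.02,-0.022,0.004],5.5,0.044],[[-0.023,-0.021,0.005],5.5,0.044],[[-0.024,-0.019,0.004],5.5,0.044],[[-0.026,-0.016,0.004],5.5,0.044],[[-0.027,-0.013,0.004],5.5,0.044],[[-0.028,-0.011,0.004],5.5,0.044]]
[[[-0.029,-0.008,0.004],5.5,0.044],[[-0.03,-0.006,0.004],5.5,0.044],[[-0.031,-0.002,0.005],5.5,0.044],[[-0.03,0.001,0.004],5.5,0.044],[[-0.0,-0.0,0.025],-0.0,0.044],[[-0.0,-0.0,0.025],-0.0,0.044]]
end [ 0.4302 -0.2125  0.0997] 89.0 n 18
```

Emit:
{"fn": "jog_arm", "kwargs": {"rows": [[[0.011,0,-0.02],0.0,0],[[0.01,-0.001,-0.019],0.1,0],[[-0.008,-0.019,-0.028],3.7,0.044],[[-0.008,-0.019,-0.027],3.8,0.044],[[-0.015,-0.026,0.004],5.5,0.044],[[-0.018,-0.025,0.004],5.5,0.044],[[-0.02,-0.022,0.004],5.5,0.044],[[-0.023,-0.021,0.005],5.5,0.044],[[-0.024,-0.019,0.004],5.5,0.044],[[-0.026,-0.016,0.004],5.5,0.044],[[-0.027,-0.013,0.004],5.5,0.044],[[-0.028,-0.011,0.004],5.5,0.044]]}}

```text
time_s: 8.18
ee_pos: [0.4188, -0.0933, 0.1657]
eef_rot: [3.141, 0.001, 1.932]
force: [0.3, 1.2, 0.3]
grip_width: 0.0442
grip_force: 0.0
```

Emit:
{"fn": "jog_arm", "kwargs": {"rows": [[[-0.029,-0.008,0.004],5.5,0.044],[[-0.03,-0.006,0.004],5.5,0.044],[[-0.031,-0.002,0.005],5.5,0.044],[[-0.03,0.001,0.004],5.5,0.044],[[0,0,0.025],0,0.044],[[0,0,0.025],0,0.044],[[0,0,0],0,0.044]]}}

```text
time_s: 8.77
ee_pos: [0.4288, -0.2123, 0.0949]
eef_rot: [-3.136, -0.003, 1.552]
force: [0.1, 0.1, -0.1]
grip_width: 0.0438
grip_force: 0.0
```

```bash
cat > blobs.py <<'E'
from h import *
import sys
o=get_obs();p=shot('wrist');print(o['time_s'],o['ee_pos'],o['eef_rot'],o['grip_width'])
cv2.imwrite(f'pics/{sys.argv[1]}.png',cv2.cvtColor(p['image'],cv2.COLOR_RGB2BGR))
im=cv2.cvtColor(p['image'],cv2.COLOR_RGB2GRAY);z=p['range_z'];vv,uu=np.mgrid[:420,:560];K=np.array(p['K'])
C=np.stack([(uu-K[0,2])/K[0,0],-(vv-K[1,2])/K[1,1],-np.ones_like(z)],-1)*z[...,None]
W=C@p['W'][:3,:3].T+p['W'][:3,3]
k=(im>100)&(W[...,2]>.014)&(W[...,2]<.05)&(W[...,0]>.38)&(W[...,0]<.64)&(W[...,1]>-.245)&(W[...,1]<-.16)
n,l,s,c=cv2.connectedComponentsWithStats(k.astype(np.uint8))
for i in range(1,n):
    if s[i,4]>300:
        q=W[l==i];print(s[i],'x %.4f..%.4f y %.4f..%.4f zmax %.4f'%(*np.percentile(q[:,0],[1,99]),*np.percentile(q[:,1],[1,99]),np.percentile(q[:,2],99)))
E
python3 blobs.py w3
```

```text
8.7667 [ 0.42875535 -0.21228284  0.0948941 ] [-3.13641535e+00 -2.84725520e-03  1.55224015e+00] 0.04375606933952905
[ 327  181   33   64 1744] x 0.4705..0.4955 y -0.2371..-0.1820 zmax 0.0392
[ 261  182   32   61 1745] x 0.4158..0.4414 y -0.2348..-0.1812 zmax 0.0392
[ 393  182   35   62 1742] x 0.5255..0.5503 y -0.2378..-0.1830 zmax 0.0393
[ 458  195   37   49 1401] x 0.5804..0.6058 y -0.2386..-0.1934 zmax 0.0393
```

View pics/w3.png

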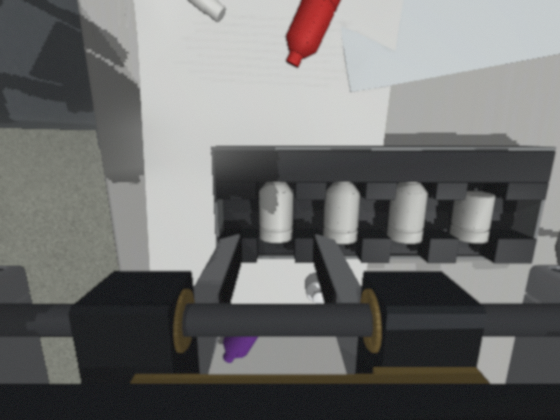

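Emit:
{"fn": "jog_arm", "kwargs": {"rows": [[[-0.002,0,0.025],0,0.044],[[0,0,0.025],0,0.044],[[0,0,0.021],0,0.044],[[0,0,0.006],0,0.044],[[0,0,0],0,0.044]]}}

```text
time_s: 9.23
ee_pos: [0.4307, -0.2146, 0.0219]
eef_rot: [-3.141, -0.0, 1.554]
force: [0.6, -0.2, -0.3]
grip_width: 0.0439
grip_force: 0.0
```

Emit:
{"fn": "jog_arm", "kwargs": {"rows": [[[0,-0.0015,0.004],0,0.044],[[0,0,0],0,0.02],[[0,0,0],0,0.02],[[0,0,0],0,0.02],[[0,0,0],0,0.02]], "squeeze": 8}}

```text
time_s: 9.65
ee_pos: [0.4288, -0.215, 0.0186]
eef_rot: [-3.141, 0.001, 1.553]
force: [-5.2, -1.0, 6.3]
grip_width: 0.0275
grip_force: 8.0
```

Emit:
{"fn": "jog_arm", "kwargs": {"rows": [[[0.0002,0,-0.003],0,0.02],[[0.0002,0,-0.0027],0,0.02],[[0.0005,0,-0.0025],0,0.02],[[0.0005,0,-0.0025],0,0.02],[[0,0,0],0,0.02]]}}

```text
time_s: 10.07
ee_pos: [0.4289, -0.2133, 0.0289]
eef_rot: [-3.141, -0.0, 1.553]
force: [-6.4, 0.4, 0.9]
grip_width: 0.0281
grip_force: 8.0
```

```bash
cat > sv.py <<'E'
from h import *
import sys
n,cam,u0,u1,v0,v1=sys.argv[1],sys.argv[2],*map(int,sys.argv[3:7])
o=get_obs();p=shot(cam);print(o['time_s'],o['ee_pos'],o['force'],o['grip_width'])
cv2.imwrite(f'pics/{n}.png',cv2.cvtColor(cv2.resize(p['image'][v0:v1,u0:u1],None,fx=4,fy=4,interpolation=2),cv2.COLOR_RGB2BGR))
E
python3 sv.py s1 side 215 345 230 310
```

```text
10.0667 [ 0.42891489 -0.21328927  0.0289174 ] [-6.40935889  0.41794413  0.93103268] 0.028138506934365072
```

View pics/s1.png

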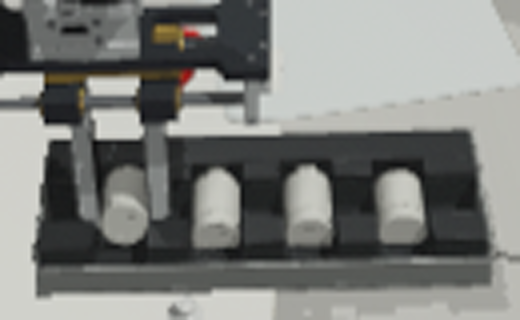

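Emit:
{"fn": "jog_arm", "kwargs": {"rows": [[[-0.0017,0,-0.002],0,0.02],[[-0.0017,0,-0.002],0,0.02],[[-0.0025,0,-0.0018],0,0.02],[[-0.0025,0,-0.0018],0,0.02],[[-0.003,0,-0.003],0,0.02],[[-0.003,0,-0.004],0,0.02],[[-0.002,0,-0.012],0,0.02],[[0,0,-0.025],0,0.02],[[0,0,-0.035],0,0.02],[[0,0,-0.035],0,0.02],[[0,0,0],0,0.02]]}}

```text
time_s: 11.03
ee_pos: [0.4315, -0.2313, 0.1568]
eef_rot: [3.132, 0.005, 1.553]
force: [1.2, -0.2, 0.4]
grip_width: 0.0283
grip_force: 7.8
```

Run:
```python
from h import *
np.set_printoptions(precision=4,suppress=True)
o=get_obs();p=shot('side');print(o['time_s'],o['ee_pos'],o['force'],o['grip_width'])
cv2.imwrite('pics/s2.png',cv2.cvtColor(cv2.resize(p['image'][150:300,200:330],None,fx=4,fy=4,interpolation=2),cv2.COLOR_RGB2BGR))
plan(([.52,.0,.24],130,9,.02),([.63,.1156,.24],162.5,6,.02))
```

```text
11.0333 [ 0.4315 -0.2313  0.1568] [ 1.2233 -0.2239  0.3681] 0.028291729829758222
[[[0.026,0.009,-0.01],-4.6,0.02],[[0.025,0.012,-0.009],-4.5,0.02],[[0.024,0.013,-0.01],-4.6,0.02],[[0.023,0.016,-0.009],-4.5,0.02],[[0.021,0.017,-0.01],-4.6,0.02],[[0.02,0.019,-0.01],-4.5,0.02],[[0.019,0.02,-0.009],-4.6,0.02],[[0.017,0.021,-0.01],-4.5,0.02],[[0.015,0.023,-0.009],-4.6,0.02],[[0.003,0.026,-0.0],-5.4,0.02],[[0.0,0.027,-0.0],-5.4,0.02],[[-0.002,0.027,-0.0],-5.5,0.02]]
[[[-0.004,0.026,-0.0],-5.4,0.02],[[-0.007,0.026,-0.0],-5.4,0.02],[[-0.01,0.025,-0.0],-5.4,0.02]]
end [0.6304 0.1159 0.2397] 162.5 n 15
```

View pics/s2.png

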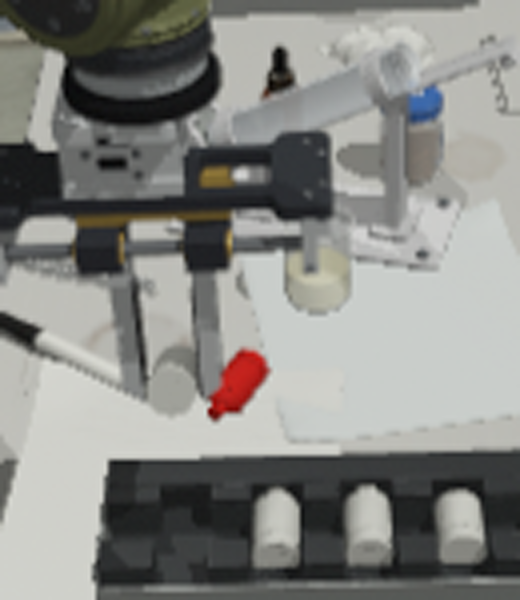

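Emit:
{"fn": "jog_arm", "kwargs": {"rows": [[[0.026,0.009,-0.01],-4.6,0.02],[[0.025,0.012,-0.009],-4.5,0.02],[[0.024,0.013,-0.01],-4.6,0.02],[[0.023,0.016,-0.009],-4.5,0.02],[[0.021,0.017,-0.01],-4.6,0.02],[[0.02,0.019,-0.01],-4.5,0.02],[[0.019,0.02,-0.009],-4.6,0.02],[[0.017,0.021,-0.01],-4.5,0.02],[[0.015,0.023,-0.009],-4.6,0.02],[[0.003,0.026,0],-5.4,0.02],[[0.0,0.027,0],-5.4,0.02],[[-0.002,0.027,0],-5.5,0.02]]}}

```text
time_s: 12.08
ee_pos: [0.5742, 0.06, 0.2352]
eef_rot: [3.141, -0.0, 2.558]
force: [-0.1, -0.9, -0.0]
grip_width: 0.0281
grip_force: 7.8
```

Emit:
{"fn": "jog_arm", "kwargs": {"rows": [[[-0.004,0.026,0],-5.4,0.02],[[-0.007,0.026,0],-5.4,0.02],[[-0.01,0.025,0],-5.4,0.02],[[0,0,0.02],0,0.02],[[0,0,0.02],0,0.02],[[0,0,0],0,0.02]]}}

```text
time_s: 12.58
ee_pos: [0.6273, 0.117, 0.1906]
eef_rot: [-3.139, -0.006, 2.837]
force: [-0.4, 0.1, -2.0]
grip_width: 0.0285
grip_force: 7.8
```

```bash
cat > wv.py <<'E'
from h import *
import sys
np.set_printoptions(precision=4,suppress=True)
o=get_obs();p=shot('wrist');print(o['time_s'],o['ee_pos'],o['eef_rot'],o['force'],o['grip_width'])
im=p['image'];z=p['range_z'];vv,uu=np.mgrid[:420,:560];K=np.array(p['K'])
C=np.stack([(uu-K[0,2])/K[0,0],-(vv-K[1,2])/K[1,1],-np.ones_like(z)],-1)*z[...,None]
W=C@p['W'][:3,:3].T+p['W'][:3,3]
a=np.radians(-17.5);xh=np.array([np.cos(a),np.sin(a)]);yh=np.array([-xh[1],xh[0]]);m0=np.array([.620,.1186])
k=(W[...,2]>.1)&(W[...,2]<.26)&(uu>200)&(uu<360)&(vv<300)
for s in np.arange(-.05,.06,.01):
    d=(W[...,:2]-m0)@xh;q=k&(abs(d-s)<.002)
    if q.sum():
        L=((W[...,:2]-m0)@yh)[q];Z=W[...,2][q];i=Z.argmax();c=abs(L)<.004
        print('s %.2f L %.3f..%.3f zmax %.4f at %.4f; zmid %.4f; axis z %.4f'%(s,L.min(),L.max(),Z[i],L[i],np.median(Z[c]) if c.any() else 0,.167+s*.577))
cv2.imwrite(f'pics/{sys.argv[1]}.png',cv2.cvtColor(im,cv2.COLOR_RGB2BGR))
E
python3 wv.py w4
```

```text
12.5833 [0.6273 0.117  0.1906] [-3.1388 -0.0064  2.8365] [-0.4337  0.0765 -1.9769] 0.02845649963795949
s -0.05 L -0.022..0.023 zmax 0.1634 at 0.0011; zmid 0.1606; axis z 0.1381
s -0.04 L -0.020..0.021 zmax 0.1611 at 0.0168; zmid 0.1280; axis z 0.1439
s -0.03 L -0.020..0.021 zmax 0.1908 at 0.0030; zmid 0.1838; axis z 0.1497
s -0.02 L -0.013..0.016 zmax 0.2006 at 0.0000; zmid 0.1983; axis z 0.1555
s -0.01 L -0.012..0.015 zmax 0.2043 at 0.0046; zmid 0.2024; axis z 0.1612
s 0.00 L -0.025..0.027 zmax 0.2600 at -0.0202; zmid 0.2062; axis z 0.1670
s 0.01 L -0.013..0.015 zmax 0.2508 at -0.0131; zmid 0.2102; axis z 0.1728
s 0.02 L 0.013..0.014 zmax 0.2028 at 0.0131; zmid 0.0000; axis z 0.1785
s 0.03 L -0.014..0.012 zmax 0.1760 at 0.0123; zmid 0.0000; axis z 0.1843
s 0.04 L -0.013..0.014 zmax 0.1782 at 0.0129; zmid 0.1735; axis z 0.1901
```

Emit:
{"fn": "jog_arm", "kwargs": {"rows": [[[-0.001,0,0.01],0,0.02],[[0,0,0.008],0,0.02],[[0,0,0.003],0,0.02],[[0,0,0],0,0.02]]}}

```text
time_s: 12.97
ee_pos: [0.6293, 0.1164, 0.1744]
eef_rot: [-3.141, -0.001, 2.836]
force: [0.0, -0.6, -0.8]
grip_width: 0.0284
grip_force: 7.8
```

Emit:
{"fn": "jog_arm", "kwargs": {"rows": [[[0,0,0],0,0.05],[[0,0,0],0,0.05],[[0,0,0],0,0.05],[[0,0,-0.01],0,0.05],[[0,0,-0.02],0,0.05],[[0,0,-0.025],0,0.05]]}}

```text
time_s: 13.47
ee_pos: [0.6291, 0.1165, 0.2304]
eef_rot: [-3.141, -0.002, 2.836]
force: [0.5, -0.5, -0.2]
grip_width: 0.0498
grip_force: 0.0
```

```bash
python3 sv.py s3 side 200 330 140 230; python3 wv.py w5; python3 -c "
from h import *
plan(([.55,.03,.21],140,6,.05),([.4835,-.2155,.15],89.2,10,.044),([.4835,-.2155,.05],89.2,4,.044))"
```

```text
13.4667 [0.62907266 0.11649047 0.23037163] [ 0.46494836 -0.48059486 -0.22389453] 0.04979907274247298
13.5167 [0.6306 0.1167 0.2371] [3.1389 0.0059 2.836 ] [0.2767 0.3182 4.6809] 0.049709402864716694
s -0.05 L -0.021..0.023 zmax 0.1632 at 0.0022; zmid 0.1603; axis z 0.1381
s -0.04 L -0.020..0.021 zmax 0.1613 at -0.0151; zmid 0.1278; axis z 0.1439
s -0.03 L -0.020..0.020 zmax 0.1432 at 0.0201; zmid 0.1322; axis z 0.1497
s -0.02 L -0.013..0.014 zmax 0.1466 at 0.0121; zmid 0.1393; axis z 0.1555
s -0.01 L -0.013..0.014 zmax 0.1522 at 0.0111; zmid 0.1450; axis z 0.1612
s 0.00 L -0.035..0.038 zmax 0.2600 at 0.0280; zmid 0.1508; axis z 0.1670
s 0.01 L -0.024..0.027 zmax 0.2590 at 0.0263; zmid 0.1566; axis z 0.1728
s 0.02 L -0.024..0.027 zmax 0.2594 at 0.0265; zmid 0.1625; axis z 0.1785
s 0.03 L -0.013..0.013 zmax 0.1762 at 0.0106; zmid 0.1679; axis z 0.1843
s 0.04 L -0.014..0.014 zmax 0.1789 at 0.0114; zmid 0.1731; axis z 0.1901
[[[0.008,-0.018,0.004],3.7,0.05],[[0.008,-0.018,0.004],3.8,0.05],[[0.006,-0.019,0.005],3.7,0.05],[[0.005,-0.019,0.004],3.8,0.05],[[0.003,-0.02,0.004],3.7,0.05],[[0.003,-0.019,0.004],3.8,0.05],[[-0.011,-0.023,0.006],5.1,0.044],[[-0.012,-0.022,0.006],5.1,0.044],[[-0.015,-0.021,0.006],5.0,0.044],[[-0.016,-0.019,0.006],5.1,0.044],[[-0.019,-0.018,0.006],5.1,0.044],[[-0.019,-0.017,0.006],5.1,0.044]]
[[[-0.021,-0.014,0.006],5.1,0.044],[[-0.022,-0.013,0.006],5.0,0.044],[[-0.023,-0.01,0.006],5.1,0.044],[[-0.024,-0.009,0.006],5.1,0.044],[[-0.0,0.0,0.025],-0.0,0.044],[[-0.0,0.0,0.025],-0.0,0.044],[[-0.0,0.0,0.025],-0.0,0.044],[[-0.0,0.0,0.025],-0.0,0.044]]
end [ 0.483  -0.2151  0.0504] 89.2 n 20
```

View pics/s3.png

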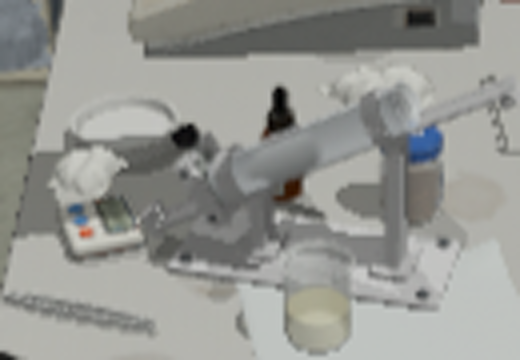

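Emit:
{"fn": "jog_arm", "kwargs": {"rows": [[[0.008,-0.018,0.004],3.7,0.05],[[0.008,-0.018,0.004],3.8,0.05],[[0.006,-0.019,0.005],3.7,0.05],[[0.005,-0.019,0.004],3.8,0.05],[[0.003,-0.02,0.004],3.7,0.05],[[0.003,-0.019,0.004],3.8,0.05],[[-0.011,-0.023,0.006],5.1,0.044],[[-0.012,-0.022,0.006],5.1,0.044],[[-0.015,-0.021,0.006],5.0,0.044],[[-0.016,-0.019,0.006],5.1,0.044],[[-0.019,-0.018,0.006],5.1,0.044],[[-0.019,-0.017,0.006],5.1,0.044]]}}

```text
time_s: 14.57
ee_pos: [0.508, -0.1185, 0.1691]
eef_rot: [3.141, 0.0, 1.907]
force: [-0.4, -0.1, 0.2]
grip_width: 0.0439
grip_force: 0.0
```

Emit:
{"fn": "jog_arm", "kwargs": {"rows": [[[-0.021,-0.014,0.006],5.1,0.044],[[-0.022,-0.013,0.006],5.0,0.044],[[-0.023,-0.01,0.006],5.1,0.044],[[-0.024,-0.009,0.006],5.1,0.044],[[0,0,0.025],0,0.044],[[0,0,0.025],0,0.044],[[0,0,0.025],0,0.044],[[0,0,0],0,0.044],[[0,0,0],0,0.044]]}}

```text
time_s: 15.32
ee_pos: [0.4815, -0.2151, 0.07]
eef_rot: [-3.14, -0.001, 1.557]
force: [1.0, 0.2, 1.2]
grip_width: 0.0445
grip_force: 0.0
```

```bash
python3 blobs.py w6
```

```text
15.3167 [ 0.48149457 -0.21507777  0.07002159] [-3.14012397e+00 -7.91115230e-04  1.55669682e+00] 0.04451255381901459
[ 333  184   39   70 2224] x 0.5247..0.5506 y -0.2387..-0.1828 zmax 0.0391
[ 261  186   36   68 2244] x 0.4701..0.4961 y -0.2381..-0.1829 zmax 0.0392
[ 404  197   42   56 1946] x 0.5794..0.6056 y -0.2392..-0.1931 zmax 0.0392
```

Emit:
{"fn": "jog_arm", "kwargs": {"rows": [[[0,0.001,0.02],0,0.044],[[0,0,0.02],0,0.044],[[0,0,0.0115],0,0.044],[[0,0,0],0,0.044],[[0,0,0],0,0.02],[[0,0,0],0,0.02],[[0,0,0],0,0.02],[[0,0,0],0,0.02]]}}

```text
time_s: 16.03
ee_pos: [0.4834, -0.2156, 0.0198]
eef_rot: [3.14, 0.001, 1.557]
force: [0.1, -0.3, 5.5]
grip_width: 0.0277
grip_force: 8.0
```

Emit:
{"fn": "jog_arm", "kwargs": {"rows": [[[0.0002,0,-0.003],0,0.02],[[0.0002,0,-0.0027],0,0.02],[[0.0005,0,-0.0025],0,0.02],[[0.0005,0,-0.0025],0,0.02],[[0,0,0],0,0.02],[[-0.0017,0,-0.002],0,0.02],[[-0.0017,0,-0.0025],0,0.02],[[-0.0022,0,-0.002],0,0.02],[[-0.0025,0,-0.002],0,0.02],[[-0.003,0,-0.003],0,0.02],[[-0.003,0,-0.004],0,0.02]]}}

```text
time_s: 16.95
ee_pos: [0.4817, -0.2263, 0.0433]
eef_rot: [-3.138, -0.003, 1.558]
force: [-0.5, 0.6, -0.5]
grip_width: 0.0277
grip_force: 7.9
```

Emit:
{"fn": "jog_arm", "kwargs": {"rows": [[[-0.002,0,-0.012],0,0.02],[[0,0,-0.025],0,0.02],[[0,0,-0.035],0,0.02],[[0,0,-0.035],0,0.02],[[0,0,0],0,0.02],[[0,0,0],0,0.02]]}}

```text
time_s: 17.45
ee_pos: [0.4832, -0.2305, 0.1536]
eef_rot: [3.138, 0.002, 1.557]
force: [-0.4, -0.2, -0.5]
grip_width: 0.0277
grip_force: 7.9
```

```bash
python3 -c "
from h import *
o=get_obs();print(o['ee_pos'],o['grip_width'],o['grip_force'])
plan(([.54,-.04,.24],125,9,.02),([.6285,.1163,.24],162.5,7,.02),([.6285,.1163,.193],162.5,2,.02))"
```

```text
[ 0.48321957 -0.23052795  0.15357617] 0.0277383012965615 7.896270006895065
[[[0.021,0.006,-0.01],-4.0,0.02],[[0.021,0.008,-0.009],-4.0,0.02],[[0.02,0.008,-0.01],-3.9,0.02],[[0.02,0.011,-0.009],-4.0,0.02],[[0.019,0.011,-0.01],-4.0,0.02],[[0.018,0.013,-0.01],-4.0,0.02],[[0.017,0.014,-0.009],-4.0,0.02],[[0.016,0.015,-0.01],-3.9,0.02],[[0.014,0.017,-0.009],-4.0,0.02],[[0.011,0.023,-0.0],-5.4,0.02],[[0.009,0.024,-0.0],-5.3,0.02],[[0.007,0.025,-0.0],-5.4,0.02]]
[[[0.004,0.025,-0.0],-5.3,0.02],[[0.002,0.026,-0.0],-5.4,0.02],[[-0.001,0.025,-0.0],-5.4,0.02],[[-0.003,0.026,-0.0],-5.3,0.02],[[0.0,-0.0,0.023],-0.0,0.02],[[0.0,-0.0,0.024],-0.0,0.02]]
end [0.6287 0.1163 0.1926] 162.5 n 18
```

Emit:
{"fn": "jog_arm", "kwargs": {"rows": [[[0.021,0.006,-0.01],-4.0,0.02],[[0.021,0.008,-0.009],-4.0,0.02],[[0.02,0.008,-0.01],-3.9,0.02],[[0.02,0.011,-0.009],-4.0,0.02],[[0.019,0.011,-0.01],-4.0,0.02],[[0.018,0.013,-0.01],-4.0,0.02],[[0.017,0.014,-0.009],-4.0,0.02],[[0.016,0.015,-0.01],-3.9,0.02],[[0.014,0.017,-0.009],-4.0,0.02],[[0.011,0.023,0],-5.4,0.02],[[0.009,0.024,0],-5.3,0.02],[[0.007,0.025,0],-5.4,0.02]]}}

```text
time_s: 18.45
ee_pos: [0.5774, 0.0287, 0.2363]
eef_rot: [-3.14, -0.001, 2.467]
force: [0.5, 0.2, -0.3]
grip_width: 0.0278
grip_force: 7.9
```

Emit:
{"fn": "jog_arm", "kwargs": {"rows": [[[0.004,0.025,0],-5.3,0.02],[[0.002,0.026,0],-5.4,0.02],[[-0.001,0.025,0],-5.4,0.02],[[-0.003,0.026,0],-5.3,0.02],[[0,0,0.023],0,0.02],[[0,0,0.024],0,0.02],[[0,0,0],0,0.02],[[0,0,0],0,0.02]]}}

```text
time_s: 19.12
ee_pos: [0.6274, 0.1166, 0.189]
eef_rot: [-3.14, -0.004, 2.836]
force: [-0.2, -0.1, 0.3]
grip_width: 0.028
grip_force: 7.9
```

```bash
python3 wv.py w7
```

```text
19.1167 [0.6274 0.1166 0.189 ] [-3.14   -0.0036  2.8357] [-0.23   -0.1104  0.2874] 0.0279858059138857
s -0.05 L -0.022..0.023 zmax 0.1643 at -0.0005; zmid 0.1604; axis z 0.1381
s -0.04 L -0.020..0.020 zmax 0.1620 at -0.0153; zmid 0.1284; axis z 0.1439
s -0.03 L -0.020..0.021 zmax 0.1875 at 0.0009; zmid 0.1833; axis z 0.1497
s -0.02 L -0.013..0.014 zmax 0.1986 at -0.0014; zmid 0.1969; axis z 0.1555
s -0.01 L -0.013..0.014 zmax 0.2034 at 0.0037; zmid 0.2006; axis z 0.1612
s 0.00 L -0.026..0.027 zmax 0.2600 at -0.0137; zmid 0.2042; axis z 0.1670
s 0.01 L -0.013..0.015 zmax 0.2482 at -0.0132; zmid 0.2076; axis z 0.1728
s 0.02 L -0.014..0.013 zmax 0.2071 at 0.0101; zmid 0.0000; axis z 0.1785
s 0.04 L -0.014..0.013 zmax 0.1780 at 0.0118; zmid 0.1732; axis z 0.1901
```

Emit:
{"fn": "jog_arm", "kwargs": {"rows": [[[-0.001,0,0.009],0,0.02],[[0,0,0.007],0,0.02],[[0,0,0],0,0.02],[[0,0,0],0,0.02]]}}

```text
time_s: 19.5
ee_pos: [0.6289, 0.1164, 0.1746]
eef_rot: [-3.141, -0.0, 2.836]
force: [-0.5, 0.9, 0.4]
grip_width: 0.0277
grip_force: 7.9
```

Emit:
{"fn": "jog_arm", "kwargs": {"rows": [[[0,0,0],0,0.05],[[0,0,0],0,0.05],[[0,0,0],0,0.05],[[0,0,-0.01],0,0.05],[[0,0,-0.02],0,0.05],[[0,0,-0.025],0,0.05],[[0,0,0],0,0.05]]}}

```text
time_s: 20.08
ee_pos: [0.6304, 0.1168, 0.2358]
eef_rot: [3.138, 0.007, 2.836]
force: [0.6, -0.5, 0.7]
grip_width: 0.0499
grip_force: 0.0
```

```bash
python3 wv.py w8; python3 -c "
from h import *
plan(([.57,.02,.21],135,6,.05),([.538,-.2155,.15],89.2,9,.044),([.538,-.2155,.055],89.2,4,.044))"
```

```text
20.0833 [0.6304 0.1168 0.2358] [3.1384 0.0069 2.836 ] [ 0.5905 -0.5178  0.7346] 0.04990058249137588
s -0.05 L -0.022..0.022 zmax 0.1635 at 0.0006; zmid 0.1605; axis z 0.1381
s -0.04 L -0.020..0.021 zmax 0.1607 at -0.0150; zmid 0.1277; axis z 0.1439
s -0.03 L -0.020..0.021 zmax 0.1448 at 0.0209; zmid 0.1320; axis z 0.1497
s -0.02 L -0.013..0.014 zmax 0.1468 at 0.0130; zmid 0.1391; axis z 0.1555
s -0.01 L -0.013..0.014 zmax 0.1524 at -0.0117; zmid 0.1453; axis z 0.1612
s 0.00 L -0.035..0.038 zmax 0.2600 at -0.0329; zmid 0.1507; axis z 0.1670
s 0.01 L -0.024..0.027 zmax 0.2599 at -0.0235; zmid 0.1567; axis z 0.1728
s 0.02 L -0.024..0.027 zmax 0.2575 at -0.0235; zmid 0.1623; axis z 0.1785
s 0.03 L -0.013..0.013 zmax 0.1762 at 0.0122; zmid 0.1678; axis z 0.1843
s 0.04 L -0.014..0.014 zmax 0.1779 at 0.0097; zmid 0.1732; axis z 0.1901
[[[0.005,-0.018,0.004],4.6,0.05],[[0.003,-0.019,0.004],4.6,0.05],[[0.002,-0.019,0.004],4.5,0.05],[[-0.0,-0.019,0.004],4.6,0.05],[[-0.002,-0.019,0.003],4.6,0.05],[[-0.002,-0.018,0.004],4.6,0.05],[[-0.016,-0.021,0.007],5.1,0.044],[[-0.018,-0.02,0.006],5.1,0.044],[[-0.019,-0.018,0.007],5.1,0.044],[[-0.021,-0.016,0.007],5.1,0.044],[[-0.023,-0.014,0.007],5.0,0.044],[[-0.023,-0.012,0.006],5.1,0.044]]
[[[-0.025,-0.01,0.007],5.1,0.044],[[-0.025,-0.008,0.007],5.1,0.044],[[-0.026,-0.005,0.006],5.1,0.044],[[0.0,-0.0,0.024],-0.0,0.044],[[0.0,-0.0,0.024],-0.0,0.044],[[0.0,-0.0,0.023],-0.0,0.044],[[0.0,-0.0,0.024],-0.0,0.044]]
end [ 0.5382 -0.2156  0.0553] 89.2 n 19
```

Trough empty again, so the second slid in. On to the third (C).

Emit:
{"fn": "jog_arm", "kwargs": {"rows": [[[0.005,-0.018,0.004],4.6,0.05],[[0.003,-0.019,0.004],4.6,0.05],[[0.002,-0.019,0.004],4.5,0.05],[[0,-0.019,0.004],4.6,0.05],[[-0.002,-0.019,0.003],4.6,0.05],[[-0.002,-0.018,0.004],4.6,0.05],[[-0.016,-0.021,0.007],5.1,0.044],[[-0.018,-0.02,0.006],5.1,0.044],[[-0.019,-0.018,0.007],5.1,0.044],[[-0.021,-0.016,0.007],5.1,0.044],[[-0.023,-0.014,0.007],5.0,0.044],[[-0.023,-0.012,0.006],5.1,0.044]]}}

```text
time_s: 21.13
ee_pos: [0.5469, -0.138, 0.166]
eef_rot: [-3.141, -0.0, 1.819]
force: [0.8, -0.2, 0.6]
grip_width: 0.0439
grip_force: 0.0
```

Emit:
{"fn": "jog_arm", "kwargs": {"rows": [[[-0.025,-0.01,0.007],5.1,0.044],[[-0.025,-0.008,0.007],5.1,0.044],[[-0.026,-0.005,0.006],5.1,0.044],[[0,0,0.024],0,0.044],[[0,0,0.024],0,0.044],[[0,0,0.02],0,0.044],[[0,0,0],0,0.044],[[0,0,0],0,0.044]]}}

```text
time_s: 21.8
ee_pos: [0.5368, -0.2155, 0.0783]
eef_rot: [-3.14, -0.001, 1.557]
force: [0.4, -0.1, 1.3]
grip_width: 0.0437
grip_force: 0.0
```

```bash
python3 blobs.py w9
```

```text
21.8 [ 0.53683893 -0.21552422  0.07831201] [-3.13978746e+00 -8.55940644e-04  1.55662611e+00] 0.04367517023609107
[ 58 157  39  28 549] x 0.3814..0.4075 y -0.1771..-0.1600 zmax 0.0401
[ 261  184   35   66 2099] x 0.5250..0.5512 y -0.2385..-0.1837 zmax 0.0391
[ 330  195   38   55 1789] x 0.5795..0.6055 y -0.2392..-0.1931 zmax 0.0392
```

Emit:
{"fn": "jog_arm", "kwargs": {"rows": [[[0,0.001,0.024],0,0.044],[[0,0,0.022],0,0.044],[[0,0,0.013],0,0.044],[[0,0,0],0,0.044],[[0,0,0],0,0.02],[[0,0,0],0,0.02],[[0,0,0],0,0.02],[[0,0,0],0,0.02]]}}

```text
time_s: 22.52
ee_pos: [0.5388, -0.2161, 0.0212]
eef_rot: [3.14, 0.001, 1.557]
force: [-3.0, 0.0, 7.1]
grip_width: 0.0276
grip_force: 8.0
```

Emit:
{"fn": "jog_arm", "kwargs": {"rows": [[[0.0002,0,-0.003],0,0.02],[[0.0002,0,-0.0027],0,0.02],[[0.0005,0,-0.0025],0,0.02],[[0.0005,0,-0.0025],0,0.02],[[0,0,0],0,0.02],[[-0.0017,0,-0.002],0,0.02],[[-0.0017,0,-0.0025],0,0.02],[[-0.0022,0,-0.002],0,0.02],[[-0.0025,0,-0.002],0,0.02],[[-0.003,0,-0.003],0,0.02],[[-0.003,0,-0.004],0,0.02]]}}

```text
time_s: 23.43
ee_pos: [0.5381, -0.2287, 0.0461]
eef_rot: [-3.141, 0.0, 1.557]
force: [0.9, 0.0, -0.2]
grip_width: 0.0279
grip_force: 8.0
```

Emit:
{"fn": "jog_arm", "kwargs": {"rows": [[[-0.002,0,-0.012],0,0.02],[[0,0,-0.025],0,0.02],[[0,0,-0.035],0,0.02],[[0,0,-0.035],0,0.02],[[0,0,0],0,0.02],[[0,0,0],0,0.02]]}}

```text
time_s: 23.93
ee_pos: [0.5389, -0.2312, 0.156]
eef_rot: [3.137, 0.002, 1.556]
force: [-0.1, -0.3, -0.5]
grip_width: 0.0275
grip_force: 8.0
```

```bash
python3 -c "
from h import *
o=get_obs();print(o['ee_pos'],o['grip_width'],o['grip_force'])
plan(([.575,-.04,.24],125,9,.02),([.6285,.1163,.24],162.5,7,.02),([.6285,.1163,.193],162.5,2,.02))"
```

```text
[ 0.53885794 -0.23122102  0.15601858] 0.02753208499220948 7.9904718697071075
[[[0.021,0.004,-0.009],-4.0,0.02],[[0.021,0.005,-0.01],-4.0,0.02],[[0.021,0.007,-0.009],-3.9,0.02],[[0.02,0.008,-0.009],-4.0,0.02],[[0.02,0.009,-0.01],-4.0,0.02],[[0.018,0.011,-0.009],-4.0,0.02],[[0.018,0.012,-0.009],-4.0,0.02],[[0.017,0.013,-0.01],-3.9,0.02],[[0.017,0.014,-0.009],-4.0,0.02],[[0.014,0.019,0.0],-5.4,0.02],[[0.012,0.02,0.0],-5.3,0.02],[[0.01,0.022,0.0],-5.4,0.02]]
[[[0.008,0.022,0.0],-5.3,0.02],[[0.006,0.023,0.0],-5.4,0.02],[[0.004,0.023,0.0],-5.4,0.02],[[0.001,0.024,0.0],-5.3,0.02],[[0.0,-0.0,0.024],-0.0,0.02],[[0.0,-0.0,0.023],-0.0,0.02]]
end [0.6287 0.1167 0.193 ] 162.5 n 18
```

Emit:
{"fn": "jog_arm", "kwargs": {"rows": [[[0.021,0.004,-0.009],-4.0,0.02],[[0.021,0.005,-0.01],-4.0,0.02],[[0.021,0.007,-0.009],-3.9,0.02],[[0.02,0.008,-0.009],-4.0,0.02],[[0.02,0.009,-0.01],-4.0,0.02],[[0.018,0.011,-0.009],-4.0,0.02],[[0.018,0.012,-0.009],-4.0,0.02],[[0.017,0.013,-0.01],-3.9,0.02],[[0.017,0.014,-0.009],-4.0,0.02],[[0.014,0.019,0],-5.4,0.02],[[0.012,0.02,0],-5.3,0.02],[[0.01,0.022,0],-5.4,0.02]]}}

```text
time_s: 24.93
ee_pos: [0.5967, 0.029, 0.2364]
eef_rot: [-3.141, -0.001, 2.467]
force: [-0.0, 0.2, -1.3]
grip_width: 0.0276
grip_force: 8.0
```

Emit:
{"fn": "jog_arm", "kwargs": {"rows": [[[0.008,0.022,0],-5.3,0.02],[[0.006,0.023,0],-5.4,0.02],[[0.004,0.023,0],-5.4,0.02],[[0.001,0.024,0],-5.3,0.02],[[0,0,0.024],0,0.02],[[0,0,0.023],0,0.02],[[0,0,0],0,0.02],[[0,0,0],0,0.02]]}}

```text
time_s: 25.6
ee_pos: [0.6273, 0.1172, 0.1889]
eef_rot: [-3.14, -0.003, 2.836]
force: [-0.1, 0.0, -0.1]
grip_width: 0.0278
grip_force: 8.0
```

```bash
python3 wv.py w10
```

```text
25.6 [0.6273 0.1172 0.1889] [-3.1403 -0.0027  2.8357] [-0.0885  0.0451 -0.0951] 0.027844554833547044
s -0.05 L -0.022..0.023 zmax 0.1638 at 0.0007; zmid 0.1606; axis z 0.1381
s -0.04 L -0.020..0.021 zmax 0.1605 at 0.0170; zmid 0.1280; axis z 0.1439
s -0.03 L -0.020..0.021 zmax 0.1865 at 0.0014; zmid 0.1837; axis z 0.1497
s -0.02 L -0.013..0.014 zmax 0.1985 at -0.0015; zmid 0.1959; axis z 0.1555
s -0.01 L -0.013..0.014 zmax 0.2032 at 0.0002; zmid 0.1996; axis z 0.1612
s 0.00 L -0.025..0.027 zmax 0.2600 at -0.0133; zmid 0.2028; axis z 0.1670
s 0.01 L -0.013..0.015 zmax 0.2481 at 0.0149; zmid 0.2057; axis z 0.1728
s 0.02 L -0.013..0.015 zmax 0.2075 at -0.0015; zmid 0.2072; axis z 0.1785
s 0.04 L -0.012..0.014 zmax 0.1785 at 0.0123; zmid 0.1732; axis z 0.1901
```

Emit:
{"fn": "jog_arm", "kwargs": {"rows": [[[-0.001,0,0.009],0,0.02],[[0,0,0.007],0,0.02],[[0,0,0],0,0.02],[[0,0,0],0,0.02]]}}

```text
time_s: 25.98
ee_pos: [0.6287, 0.117, 0.1739]
eef_rot: [-3.141, -0.0, 2.836]
force: [0.1, 1.0, 0.0]
grip_width: 0.0279
grip_force: 8.0
```

Emit:
{"fn": "jog_arm", "kwargs": {"rows": [[[0,0,0],0,0.05],[[0,0,0],0,0.05],[[0,0,0],0,0.05],[[0,0,-0.01],0,0.05],[[0,0,-0.02],0,0.05],[[0,0,-0.03],0,0.05],[[0,0,-0.03],0,0.05],[[0,0,-0.03],0,0.05],[[0,0,0],0,0.05]]}}

```text
time_s: 26.73
ee_pos: [0.6299, 0.1173, 0.3017]
eef_rot: [3.137, 0.009, 2.836]
force: [0.7, 0.1, 1.5]
grip_width: 0.05
grip_force: 0.0
```

```bash
python3 wv.py w11
python3 - <<'E'
from h import *
p=shot('side');q=shot('wrist')
a=cv2.resize(p['image'][140:230,220:330],None,fx=4,fy=4,interpolation=2);b=cv2.resize(q['image'][0:260,200:350],(0,0),fx=1.38,fy=1.38)
H=max(a.shape[0],b.shape[0]);f=lambda x:np.pad(x,((0,H-x.shape[0]),(0,0),(0,0)))
cv2.imwrite('pics/fin.png',cv2.cvtColor(np.hstack([f(a),f(b)]),cv2.COLOR_RGB2BGR))
E
```

```text
26.7333 [0.6299 0.1173 0.3017] [3.1374 0.009  2.836 ] [0.6736 0.1459 1.454 ] 0.05004169269323642
s -0.05 L -0.022..0.023 zmax 0.1640 at -0.0009; zmid 0.1606; axis z 0.1381
s -0.04 L -0.020..0.021 zmax 0.1595 at 0.0166; zmid 0.1423; axis z 0.1439
s -0.03 L -0.020..0.021 zmax 0.1436 at 0.0208; zmid 0.1325; axis z 0.1497
s -0.02 L -0.013..0.013 zmax 0.1460 at 0.0132; zmid 0.1394; axis z 0.1555
s -0.01 L -0.013..0.014 zmax 0.1519 at -0.0108; zmid 0.1450; axis z 0.1612
s 0.00 L -0.013..0.014 zmax 0.1573 at -0.0108; zmid 0.1505; axis z 0.1670
s 0.01 L -0.013..0.014 zmax 0.1645 at 0.0117; zmid 0.1563; axis z 0.1728
s 0.02 L -0.013..0.014 zmax 0.1705 at -0.0115; zmid 0.1620; axis z 0.1785
s 0.03 L -0.013..0.014 zmax 0.1753 at 0.0115; zmid 0.1683; axis z 0.1843
s 0.04 L -0.014..0.014 zmax 0.1769 at -0.0094; zmid 0.1734; axis z 0.1901
```

View pics/fin.png

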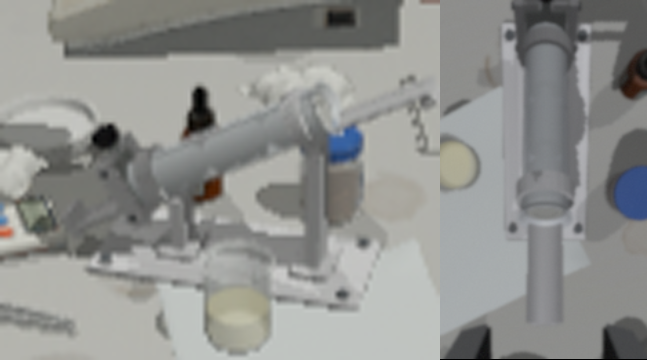

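Emit:
{"fn": "jog_arm", "kwargs": {"rows": [[[0,0,0],0,0.05],[[0,0,0],0,0.05],[[0,0,0],0,0.05],[[0,0,0],0,0.05],[[0,0,0],0,0.05],[[0,0,0],0,0.05]]}}

```text
time_s: 27.38
ee_pos: [0.6287, 0.1172, 0.2938]
eef_rot: [-3.142, -0.0, 2.836]
force: [-0.3, -0.0, 0.4]
grip_width: 0.0501
grip_force: 0.0
```

Run:
```python
from h import *
p=shot('wrist');a=np.radians(-17.5);xh=np.array([np.cos(a),np.sin(a)]);yh=np.array([-xh[1],xh[0]]);m0=np.array([.620,.1186])
z=p['range_z'];vv,uu=np.mgrid[:420,:560];K=np.array(p['K'])
C=np.stack([(uu-K[0,2])/K[0,0],-(vv-K[1,2])/K[1,1],-np.ones_like(z)],-1)*z[...,None]
W=C@p['W'][:3,:3].T+p['W'][:3,3]
g=cv2.cvtColor(p['image'],cv2.COLOR_RGB2GRAY)
u=int(round(uu[(abs((W[...,:2]-m0)@yh)<.003)&(abs((W[...,:2]-m0)@xh)<.02)&(W[...,2]>.13)].mean()))
for v in range(108,170,2):
    w=W[v,u];s=(w[:2]-m0)@xh;h=w[2]-.167;print(v,'t %.4f ẑ %.4f g %d'%(s*.866+h*.5,-s*.5+h*.866,g[v,u]))
```

```text
108 t -0.0899 ẑ 0.0181 g 125
110 t -0.0867 ẑ 0.0191 g 125
112 t -0.0847 ẑ 0.0186 g 128
114 t -0.0816 ẑ 0.0198 g 128
116 t -0.0804 ẑ 0.0180 g 127
118 t -0.0774 ẑ 0.0189 g 130
120 t -0.0748 ẑ 0.0193 g 128
122 t -0.0730 ẑ 0.0184 g 128
124 t -0.0681 ẑ 0.0226 g 118
126 t -0.0657 ẑ 0.0228 g 111
128 t -0.0632 ẑ 0.0231 g 111
130 t -0.0602 ẑ 0.0244 g 109
132 t -0.0584 ẑ 0.0236 g 122
134 t -0.0566 ẑ 0.0229 g 136
136 t -0.0543 ẑ 0.0230 g 138
138 t -0.0547 ẑ 0.0183 g 134
140 t -0.0523 ẑ 0.0185 g 130
142 t -0.0506 ẑ 0.0175 g 129
144 t -0.0478 ẑ 0.0186 g 135
146 t -0.0453 ẑ 0.0192 g 128
148 t -0.0425 ẑ 0.0203 g 112
150 t -0.0399 ẑ 0.0210 g 131
152 t -0.0471 ẑ 0.0024 g 129
154 t -0.0468 ẑ -0.0016 g 126
156 t -0.0470 ẑ -0.0069 g 122
158 t -0.0465 ẑ -0.0108 g 129
160 t -0.0456 ẑ -0.0140 g 155
162 t -0.0438 ẑ -0.0152 g 169
164 t -0.0406 ẑ -0.0135 g 152
166 t -0.0381 ẑ -0.0132 g 137
168 t -0.0357 ẑ -0.0132 g 136
```

```bash
python3 -c "
from station import *
print(hand_in())"
```

```text
the job is handed in; nothing more can be done
None
```

The gate is fully down, all three cartridges are queued spout first against it with the last cap about 165 mm up the tube, where a full queue should end, and the job was handed in at about 27 s; no verdict came back.

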